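Find the stamped crate and push it to the dispatch batten

TASK

Tip both plywood parts crates over backwards, away from the robot, by pushing with the fingertips, so that each lies on its back with its underside facing the robot. Then push the one that is stamped underneath straight on, still lying on its back, until its far end lies flat against the low wooden dispatch batten behind it, and leave the unstamped crate lying where it fell. Do not lift or carry the crates, and leave the other things on the bench alone.

Things in the scene. Friction and masses are not known exactly. Their poses are not given: they have to be found in the camera images.
- stamped_crate: Closed plywood crate, edge battens, 56 mm (its x, away from the robot) x 90 (its y) x 100 high (its z), 0.3-0.6 kg, upright at the start; origin at its centre. Tipped backwards it lies on its +x face, 56 mm high, its z pointing away from the robot, its x down. The stamped one: dark rectangular frame with a dot inside, 30x60 mm, mid-underside; otherwise both look alike.
- plain_crate: Closed plywood crate, edge battens, 56 mm (its x, away from the robot) x 90 (its y) x 100 high (its z), 0.3-0.6 kg, upright at the start; origin at its centre. Tipped backwards it lies on its +x face, 56 mm high, its z pointing away from the robot, its x down. This is the crate whose underside is blank.
- left_batten: Dispatch batten on the left (+y) side, behind the crate that stands there: low straight wooden strip screwed to the bench, 30 mm deep (its x, roughly away from the robot) x 180 mm long (its y) x 16 mm high. Origin at the centre of its underside, on the bench top. It cannot move.
- right_batten: Dispatch batten on the right (-y) side, behind the crate that stands there: low straight wooden strip screwed to the bench, 30 mm deep (its x, roughly away from the robot) x 180 mm long (its y) x 16 mm high. Origin at the centre of its underside, on the bench top. It cannot move.
- piston: Bystander, loose, to be left alone: used grey piston, 67x68x58 mm, upside down; origin at the centre of its underside.
- ball_bearing: Bystander, loose, to be left alone: ball bearing, 52 mm across, 15 mm high, lying flat; origin at the centre of its underside.
- bolt_a: Bystander, loose, to be left alone: steel hex bolt lying, 75 mm long, 25 mm high; origin at the centre of its underside.
- con_rod: Bystander, loose, to be left alone: steel connecting rod lying flat, 70x156x20 mm; origin at the centre of its underside.
- tape_measure: Bystander, loose, to be left alone: tape measure, 36x83x70 mm; origin at the centre of its underside.
- buff_compound: Bystander, loose, to be left alone: green bar of polishing compound, 48x102x35 mm; origin at the centre of its underside.

How it is judged:
By the outcome, as a careful person would: the job done as asked, in the order asked, and still so for the second after the job is handed in, with the robot touching nothing.
It also fails if it takes over 58 s, if anything falls off the work surface, if the arm or the gripper's body presses on something with over 40 N, if the wrist force passes 120 N, or if a joint passes its speed limit or range.

ROBOT

A 6-joint arm with a two-finger parallel gripper is mounted at the origin on a cart in front of the work surface, level with it; the furniture and walls round the work are solid. World frame = base frame: x ahead of the robot, y to its left, z up, the work surface at z = 0. Lengths are in mm, angles in rad, forces in N, time in s.
With the tool pointing down it reaches from about 300 to 775 mm from the base axis. Payload 14.6 kg.
Tool frame: the origin (TCP) lies at the very end of the fingers, on their centre line; the grasp point (between the pads) lies 19 mm behind it; z points along the fingers, y is the direction in which the jaws open and shut (so a half turn about z gives the same grasp; the last joint's range is limited). The gripper opens to 94 mm and grips with 3 to 60 N. Pads are 16 mm wide; open, the fingers measure 119 mm over their backs; the gripper's body (75 mm by 177 mm) begins 78 mm behind the grasp point.
Start: joints at [1.132, 0.3, 1.521, -0, 1.321, -0.067], TCP at [199.808, 512.412, 205.446] pointing down, gripper open.
Joint ranges: [-3.03, 3.03], [-0.79, 2.21], [0.23, 2.52], [-1.04, 4.18], [0, 3.07], [-2.55, 2.55]. Speed limits (rad/s): [2.22, 2.22, 2.57, 3.14, 3.14, 3.14].

INTERFACE

Orientations are given as [roll, pitch, yaw] about the fixed x, y, z axes, in that order (R = Rz(yaw) Ry(pitch) Rx(roll)).
In Python, from cell import manip gives the robot as it stands.
- The arm moves only by the shell command python3 -m inch 'ROWS' [FORCE]. ROWS is a JSON object of lists of equal length, an entry for each row: "grip": the opening, from -1 (shut) to 1 (fully open), so that 0 is half open; "travel": the shift along the world's x, y, z in cm, a list of three; "turn": the turn, a rotation vector about the world's x, y, z in degrees, a list of three. A call has 1 to 10 rows; each row is the pose to reach, as a shift and turn from the pose measured when the call began; what a row does not reach only later rows make up. A row lasts 1/8 s, in which the tool goes at most 62.5 mm and 10.7 degrees, less where a joint would pass 70% of its speed; a pose out of reach is approached as far as the arm can. A call with a gripper value outside its range is refused whole. The fingers move at their own pace and stop on an object; FORCE is the grip in N (left out, the last holds). Time passes only in rows, so rows that repeat a pose let the fingers close. It gives the time, the measured TCP pose, the force and the opening at its end, in the units of the state.
- manip.read_state(): the state, without advancing time (a new reading comes with each control period).
- manip.camera(name): name is "scene" or "top"; returns (picture, depth): 420x560x3 uint8, red, green, blue; 420x560 float32, mm along the optical axis (not along the pixel's ray), 0 where there is no reading.
- manip.calibration(name): a dict with "fx", "fy", "cx", "cy" (pixels), "k1" (the pictures are not rectified: a ray, as slopes to the right and down, at radius r is drawn at 1 + k1 r^2 times it, then the intrinsics apply), "world_from_camera" (4x4, takes a point from camera to world coordinates). Camera axes: x right, y up, looking along -z (the intrinsics and any distortion apply to the point x, -y, -z); pixel columns grow to the right and rows downward; lengths in mm; the calibration is good to about 2 mm. A picture is of the moment at which its call begins. calibration takes no time and is no camera call.
- manip.sign_off(): hands the job in, once; it reports no verdict.
Trained networks look in the newest picture that a camera, given by its name, has taken for a name from the list of things; names that differ only in an ending like _2 or _b are one class to them, and where a whole thing is asked for, a point or a joint stands for the part that bears it (a point fixed in the world has none). Each returns a list of dicts, best first, with "p" (0 to 1); they miss things now and then, are a little off and sometimes report something else, mostly with a low value. They report only what shows in the picture. A call takes as long as a camera call.
- manip.look_for(camera, label): "bbox" ([left, top, right, bottom] in pixels, round what is visible of it).
The state is a dict: "clock": time; "joints": joint angles; "qd": joint speeds; "effort": joint torques, N m; "eef_pos": TCP position; "eef_rot": TCP orientation; "wrist_force": force on the tool from outside, world axes, zero at the start; "moment": the same for the moment, N m; "finger_gap": finger opening in mm.
Only numpy, scipy, OpenCV 4.12 (cv2) and the standard library are available. Lean on these libraries where they do the work, as an engineer would, in place of code of your own. Each camera call takes 0.05 s, during which the arm holds its last target.

## Working session

There is one attempt and no reset: what is moved stays moved. The work goes in short steps, Python scripts to look and compute and a shell command to move; the robot and the scene stay as the last step left them, time stands still between calls to the robot, and variables do not carry over. Pictures are saved under pics/ and viewed, and the job is handed in when it is done.

```bash
ls; mkdir -p pics; cat > h.py <<'E'
import numpy as np, cv2
from cell import manip
def snap(n,fn):
    p,d=manip.camera(n); cv2.imwrite('pics/'+fn+'.png',p[:,:,::-1]); np.save('pics/'+fn+'.npy',d); return p,d
def world(n,d):
    c=manip.calibration(n); h,w=d.shape
    v,u=np.mgrid[0:h,0:w].astype(float)
    xd=(u-c['cx'])/c['fx']; yd=(v-c['cy'])/c['fy']
    x,y=xd.copy(),yd.copy()
    for _ in range(10):
        r=x*x+y*y; x=xd/(1+c['k1']*r); y=yd/(1+c['k1']*r)
    P=np.stack([x*d,-y*d,-d,np.ones_like(d)],-1)
    W=(P@np.array(c['world_from_camera']).T)[...,:3]
    W[d<=0]=np.nan
    return W
E
python3 - <<'E'
from h import *
for n in('scene','top'):
    snap(n,n+'0'); c=manip.calibration(n); print(n,c['fx'],c['k1'],np.round(c['world_from_camera'],2).tolist())
print(manip.read_state())
E
```

```text
pics
scene 534.7898046152975 -0.16581192407706388 [[0.78, 0.24, -0.57, -337.95], [-0.62, 0.33, -0.71, -1070.34], [0.02, 0.91, 0.41, 684.12], [0.0, 0.0, 0.0, 1.0]]
top 420.930166988828 -0.010080007736850194 [[0.02, 0.99, -0.1, 402.26], [-1.0, 0.02, 0.01, -0.43], [0.01, 0.1, 0.99, 1159.09], [0.0, 0.0, 0.0, 1.0]]
{'clock': 0.1, 'joints': array([ 1.13240201e+00,  3.00407762e-01,  1.52148528e+00, -8.28792977e-06,
        1.32070418e+00, -6.66029215e-02]), 'qd': array([-0.00016411, -0.00131759, -0.00242511,  0.00029793, -0.00052578,
        0.00104983]), 'effort': array([-7.17922831e-06, -5.32649410e+01, -3.53282475e+01,  7.09069194e-02,
        2.34972319e-02, -1.27956328e-04]), 'eef_pos': array([199.71809482, 512.21801131, 204.96160121]), 'eef_rot': array([-3.14058978e+00, -5.88474739e-05,  2.76980328e+00]), 'wrist_force': array([ 0.32099976, -0.49676633,  0.25942702]), 'moment': array([-0.00017805, -0.00200231,  0.03376462]), 'finger_gap': 94.28314325058258}
```

View pics/scene0.png

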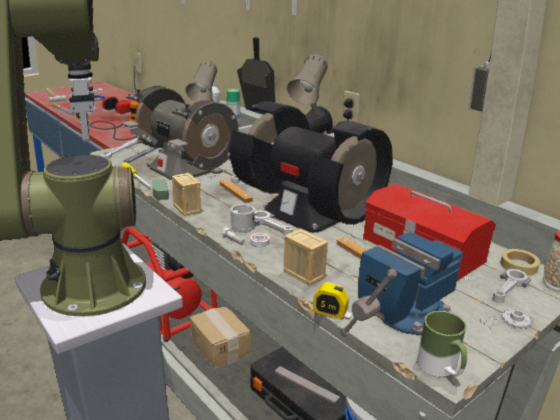

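View pics/top0.png

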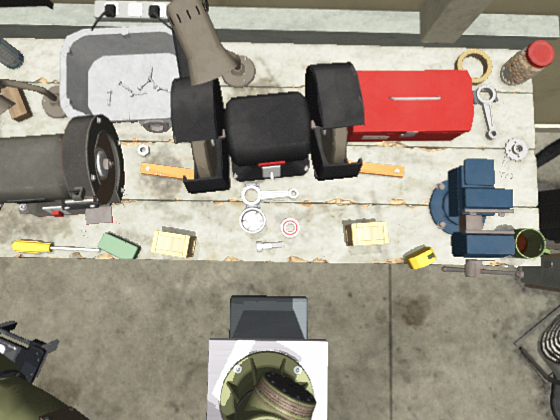

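Scene view: the crates are at about (186,194) and (305,256). Top view: crates at (174,243) and (367,232), battens at (167,172) and (380,170), tape measure at (420,258) beside the right crate, compound at (118,246) beside the left one.

```bash
python3 - <<'E'
from h import *
from scipy import ndimage
d=np.load('pics/top0.npy'); W=world('top',d); im=cv2.imread('pics/top0.png')
def rep(nm,m):
    P=W[m][:,:2]
    r=cv2.minAreaRect(P.astype(np.float32)); print(nm,len(P),'c',np.round(r[0],1),'size',np.round(r[1],1),'ang',round(r[2],2),'z',np.round(np.nanpercentile(W[m][:,2],[5,50,95]),1), 'min',P.min(0).round(),'max',P.max(0).round())
v,u=np.mgrid[0:420,0:560]
for nm,(a,b,c,e),zl,zh in [('L',(145,225,205,265),90,110),('R',(335,215,395,252),90,110),('tape',(398,240,440,275),30,90),('comp',(92,228,142,262),20,50)]:
    m=(u>a)&(u<c)&(v>b)&(v<e)&(W[...,2]>zl)&(W[...,2]<zh)
    l,n=ndimage.label(m); 
    if n: m=l==1+np.argmax(ndimage.sum(m,l,range(1,n+1)))
    rep(nm,m)
hsv=cv2.cvtColor(im,cv2.COLOR_BGR2HSV)
for nm,(a,b,c,e) in [('Lb',(135,155,198,190)),('Rb',(352,155,412,185))]:
    m=(u>a)&(u<c)&(v>b)&(v<e)&(W[...,2]>9)&(W[...,2]<24)&(hsv[...,1]>120)
    l,n=ndimage.label(m); m=l==1+np.argmax(ndimage.sum(m,l,range(1,n+1)))
    rep(nm,m)
    P=W[m]
    # near edge fit: per-column lowest
    ys=[];xs=[];xf=[]
    for cc in np.unique(u[m]):
        k=m&(u==cc); ys.append(W[k][:,1].mean()); xs.append(W[k][:,0].min()); xf.append(W[k][:,0].max())
    print(np.polyfit(ys,xs,1),np.polyfit(ys,xf,1))
for nm in['piston','ball_bearing','bolt_a','con_rod']:
    for r in manip.look_for('top',nm)[:1]:
        a,b,c,e=[int(t) for t in r['bbox']]; print(nm,r['p'],r['bbox'],W[e,a].round(),W[b,c].round())
# bench front edge
for cc in(150,200,300,350,390): print(cc,[W[vv,cc].round().tolist() for vv in(250,255,258,262)])
E
```

```text
L 828 c [405.6 249.6] size [91.5 55.9] ang 82.18 z [ 96.4 100.1 103.8] min [372. 201.] max [439. 297.]
R 809 c [ 440.3 -251.7] size [56.2 90.9] ang 4.77 z [ 95.5  99.9 103.4] min [ 409. -298.] max [ 471. -205.]
tape 414 c [ 379.  -403.5] size [34.8 69.6] ang 26.84 z [37.1 63.3 70.1] min [ 351. -439.] max [ 408. -367.]
comp 669 c [394.1 404.2] size [102.5  46.6] ang 67.42 z [29.6 35.5 39.3] min [365. 351.] max [431. 456.]
Lb 389 c [603.4 285.4] size [146.7  28.8] ang 83.67 z [13.6 17.5 21. ] min [584. 213.] max [624. 358.]
[9.23872260e-02 5.65031987e+02] [2.34427631e-02 6.04189788e+02]
Rb 369 c [ 619.1 -305.6] size [119.4  27.6] ang 85.49 z [12.4 16.7 20. ] min [ 602. -366.] max [ 636. -245.]
[5.69344700e-02 6.24286997e+02] [-2.50975421e-03  6.28640787e+02]
piston 0.97 [243.6, 210.0, 266.7, 235.0] [432.  74.  -1.] [502.  12.   1.]
bolt_a 0.76 [257.2, 237.7, 283.9, 250.8] [392.  34.  20.] [429. -36.   0.]
con_rod 0.83 [241.8, 181.3, 301.8, 210.3] [501.  81.  -1.] [585. -84.  -1.]
150 [[387.0, 326.0, 4.0], [373.0, 326.0, 1.0], [365.0, 326.0, -2.0], [317.0, 580.0, -907.0]]
200 [[389.0, 190.0, 1.0], [376.0, 190.0, 0.0], [368.0, 190.0, -1.0], [321.0, 338.0, -910.0]]
300 [[394.0, -83.0, -0.0], [380.0, -83.0, -0.0], [372.0, -84.0, -5.0], [329.0, -149.0, -912.0]]
350 [[396.0, -220.0, 0.0], [383.0, -220.0, 2.0], [374.0, -221.0, -2.0], [364.0, -220.0, 2.0]]
390 [[398.0, -329.0, 4.0], [384.0, -330.0, 3.0], [376.0, -331.0, -2.0], [365.0, -335.0, -17.0]]
```

```bash
python3 - <<'E'
import cv2
a=cv2.imread('pics/top0.png')
cv2.imwrite('pics/topc.png',cv2.resize(a[130:280,90:450],None,fx=2.2,fy=2.2,interpolation=3))
E
```

```text
(no output)
```

View pics/topc.png

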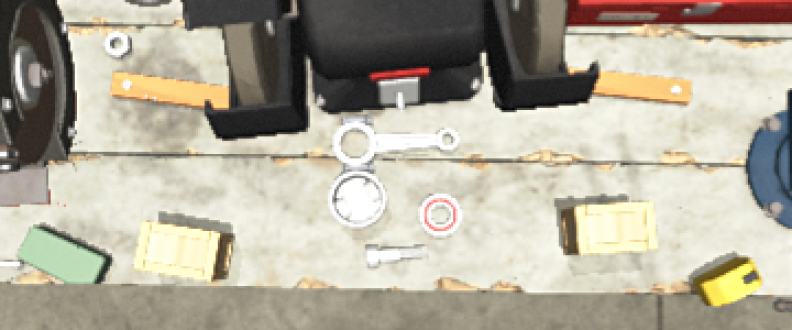

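```bash
python3 - <<'E'
from h import *
from scipy import ndimage
T=world('top',np.load('pics/top0.npy')); S=world('scene',np.load('pics/scene0.npy'))
for nm,y0,y1 in(('L',130,370),('R',-370,-130)):
  for cn,W in(('top',T),('scene',S)):
    P=W[np.isfinite(W[...,0])]
    P=P[(P[:,1]>y0)&(P[:,1]<y1)&(P[:,2]>30)&(P[:,0]>490)&(P[:,0]<800)]
    for za,zb in((30,80),(80,130),(130,200),(200,300),(300,500)):
      q=P[(P[:,2]>za)&(P[:,2]<zb)]
      row=[]
      for ya in range(y0,y1,30):
        k=q[(q[:,1]>=ya)&(q[:,1]<ya+30)]
        row.append(int(np.percentile(k[:,0],1)) if len(k)>3 else None)
      print(nm,cn,(za,zb),'y from',y0,row)
# crate yaw via LSQ of interior mask edges
v,u=np.mgrid[0:420,0:560]
for nm,(a,b,c,e) in [('L',(145,225,205,265)),('R',(335,215,395,252))]:
    m=(u>a)&(u<c)&(v>b)&(v<e)&(T[...,2]>92)&(T[...,2]<108)
    l,n=ndimage.label(m); m=l==1+np.argmax(ndimage.sum(m,l,range(1,n+1)))
    f=[];N=[]
    for cc in np.unique(u[m])[3:-3]:
        k=m&(u==cc); w=T[k]; N.append((w[:,1].mean(),w[:,0].min())); f.append((w[:,1].mean(),w[:,0].max()))
    f=np.array(f);N=np.array(N); print(nm,'near slope deg',np.degrees(np.arctan(np.polyfit(N[:,0],N[:,1],1)[0])),'far',np.degrees(np.arctan(np.polyfit(f[:,0],f[:,1],1)[0])))
E
```

```text
L top (30, 80) y from 130 [584, None, 582, None, 710, 704, 704, 717]
L top (80, 130) y from 130 [593, None, 572, None, 713, 714, 711, 711]
L top (130, 200) y from 130 [527, 523, 524, None, 719, 717, 714, 712]
L top (200, 300) y from 130 [531, 527, 532, None, None, None, None, None]
L top (300, 500) y from 130 [621, 616, 613, None, None, None, None, None]
L scene (30, 80) y from 130 [565, 560, None, None, None, None, None, None]
L scene (80, 130) y from 130 [532, 529, 535, None, None, None, None, None]
L scene (130, 200) y from 130 [522, 518, None, None, None, None, None, None]
L scene (200, 300) y from 130 [527, 525, 536, None, None, None, None, None]
L scene (300, 500) y from 130 [617, 614, 607, None, None, None, None, None]
R top (30, 80) y from -370 [700, 700, 699, 699, 698, 627, None, 621]
R top (80, 130) y from -370 [698, 700, 699, 699, 697, 622, None, 632]
R top (130, 200) y from -370 [727, 724, 724, 722, 722, 570, 566, 563]
R top (200, 300) y from -370 [None, None, None, None, None, 572, 570, 566]
R top (300, 500) y from -370 [None, None, None, None, None, 660, 658, 654]
R scene (30, 80) y from -370 [698, 695, 694, 695, 695, 609, 605, 603]
R scene (80, 130) y from -370 [694, 696, 693, 693, 693, 576, 573, 569]
R scene (130, 200) y from -370 [725, 725, 722, 721, 721, 566, 562, 558]
R scene (200, 300) y from -370 [None, None, None, None, None, 568, 566, 564]
R scene (300, 500) y from -370 [None, None, None, None, None, 657, 653, 648]
L near slope deg 6.816617992567152 far 7.826051027874271
R near slope deg -4.404510827036428 far -4.464068084931516
```

```bash
python3 -m inch '{"grip":[0,0,0,0,0,0,0,0,0,0],"travel":[[2.5,-5,0],[5,-10,0],[8,-15,0],[10.5,-20,0],[13.5,-25.4,0],[13.5,-25.4,0],[13.5,-25.4,-4],[13.5,-25.4,-8],[13.5,-25.4,-11.5],[13.5,-25.4,-11.5]],"turn":[[0,0,4],[0,0,8],[0,0,13],[0,0,13],[0,0,13],[0,0,13],[0,0,13],[0,0,13],[0,0,13],[0,0,13]]}'; python3 - <<'E'
from h import *
print(manip.read_state()); snap('top','top1'); snap('scene','scene1')
E
```

```text
clock: 1.55
eef_pos: [333.4, 258.4, 88.8]
eef_rot: [-3.139, -0.003, 2.998]
wrist_force: [0.0, 0.3, 0.1]
finger_gap: 47.2
{'clock': 1.55, 'joints': array([ 5.72431655e-01,  1.65969270e-01,  1.98681890e+00, -1.87124417e-04,
        9.93275023e-01, -8.54214423e-01]), 'qd': array([-0.00340312, -0.05266666, -0.05222984, -0.00104021,  0.04984428,
       -0.00330242]), 'effort': array([-1.24352337e-01, -3.62687194e+01, -2.68312669e+01,  2.54943111e-02,
       -8.78120139e-01,  9.01236286e-03]), 'eef_pos': array([333.42626403, 258.35197867,  88.78622804]), 'eef_rot': array([-3.13853846, -0.00326836,  2.99753992]), 'wrist_force': array([0.03497994, 0.29242084, 0.14168925]), 'moment': array([ 0.04492837, -0.00627549,  0.01397413]), 'finger_gap': 47.240652166481944}
```

View pics/top1.png

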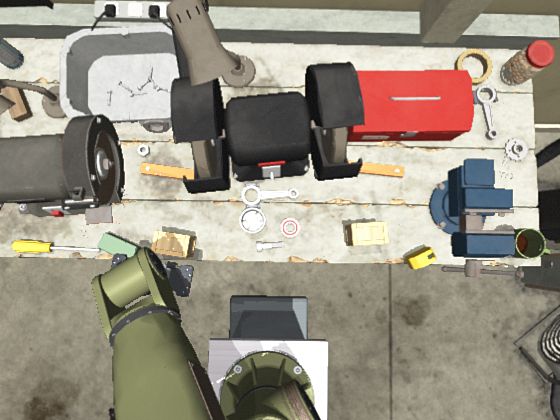

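View pics/scene1.png

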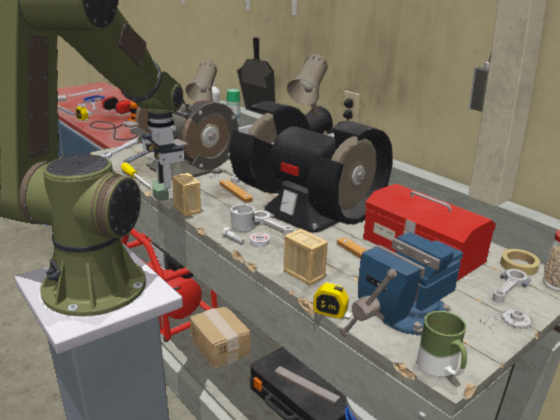

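The gripper now stands in front of the left crate at (174,243) in the top view, with its fingers half open. Next I push it over in small rows.

```bash
python3 -m inch '{"grip":[0,0,0,0,0,0,0,0,0,0],"travel":[[1.5,-0.2,0],[3,-0.4,0],[3.7,-0.5,0],[4.2,-0.6,0],[4.7,-0.6,0],[5.2,-0.7,0],[5.7,-0.7,0],[6.2,-0.8,0],[6.6,-0.9,0],[6.6,-0.9,0]],"turn":[[0,0,0],[0,0,0],[0,0,0],[0,0,0],[0,0,0],[0,0,0],[0,0,0],[0,0,0],[0,0,0],[0,0,0]]}'; python3 - <<'E'
from h import *
p,d=snap('scene','scene2'); cv2.imwrite('pics/s2c.png',cv2.resize(p[130:260,120:290,::-1],None,fx=4,fy=4))
E
```

```text
clock: 2.9
eef_pos: [401.1, 249.9, 91.2]
eef_rot: [3.142, 0.0, 2.997]
wrist_force: [0.3, 0.2, 0.4]
finger_gap: 47.0
```

View pics/s2c.png

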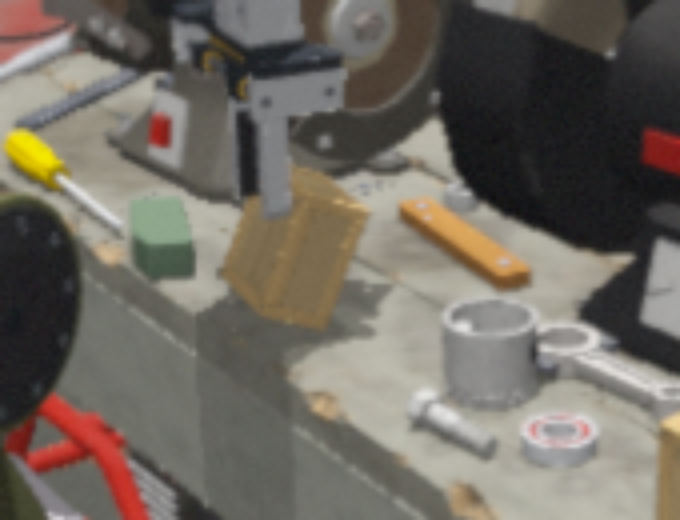

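The crate (crop 225–365, 170–325) is tilted back about 25° on its far edge, fingertips on its face. I'll keep pushing past the balance point.

```bash
python3 -m inch '{"grip":[0,0,0,0,0,0,0,0],"travel":[[0.4,0,0],[0.8,-0.1,0],[1.2,-0.1,0],[1.6,-0.2,0],[1.6,-0.2,0],[1.6,-0.2,0],[1.6,-0.2,0],[1.6,-0.2,0]],"turn":[[0,0,0],[0,0,0],[0,0,0],[0,0,0],[0,0,0],[0,0,0],[0,0,0],[0,0,0]]}'; python3 - <<'E'
from h import *
p,d=snap('scene','scene3'); cv2.imwrite('pics/s3c.png',cv2.resize(p[130:260,120:290,::-1],None,fx=4,fy=4))
E
```

```text
clock: 3.95
eef_pos: [416.9, 248.0, 91.2]
eef_rot: [3.142, 0.0, 2.997]
wrist_force: [0.1, -0.7, -0.1]
finger_gap: 46.7
```

View pics/s3c.png

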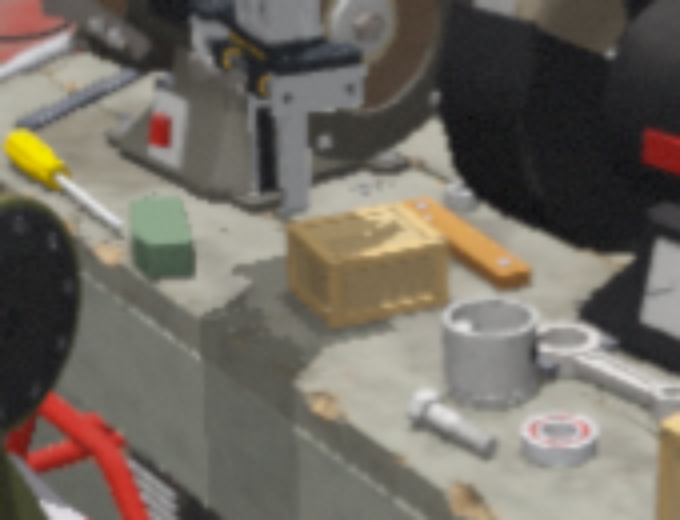

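The left crate lies on its back (crop 288–447, 203–325). Its underside is in shadow, so I'll brighten the crop to look for the stamp.

```bash
python3 - <<'E'
import cv2,numpy as np
p=cv2.imread('pics/scene3.png')[175:220,180:240].astype(float)
p=np.clip((p/255)**.6*255,0,255).astype('uint8')
cv2.imwrite('pics/st.png',cv2.resize(p,None,fx=12,fy=12,interpolation=cv2.INTER_CUBIC))
E
```

```text
(no output)
```

View pics/st.png

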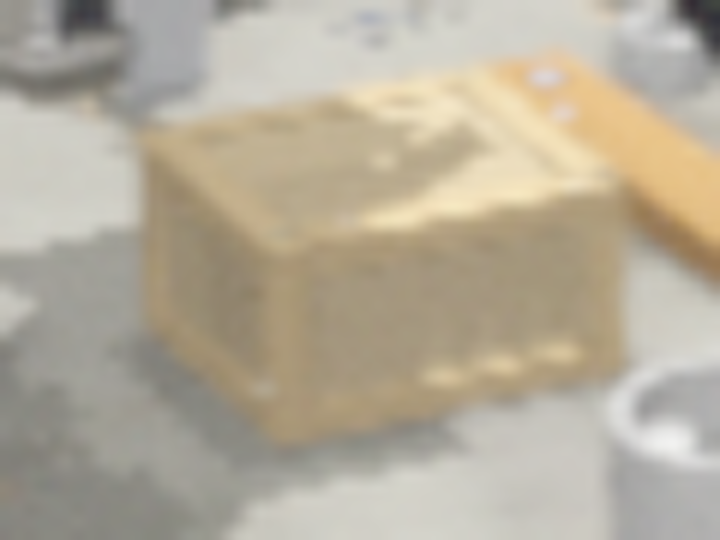

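No frame or dot shows on the underside (165–270, 165–390), so this one looks blank. I'll confirm by comparing it with the right crate once that is tipped. Moving to it now.

```bash
python3 -m inch '{"grip":[0,0,0,0,0,0,0,0,0,0],"travel":[[-3,0.3,4],[-4.5,-2,8],[-4.5,-8,11],[-4.5,-13.5,11],[-4.5,-19,11],[-4.5,-24.5,11],[-4.5,-30,11],[-4.5,-36,11],[-4.5,-42,11],[-4.5,-48,11]],"turn":[[0,0,0],[0,0,0],[0,0,2],[0,0,4],[0,0,6],[0,0,8],[0,0,10],[0,0,12],[0,0,12.8],[0,0,12.8]]}'; python3 - <<'E'
from h import *
print(manip.read_state()['joints']); p,d=snap('scene','scene4'); snap('top','top4')
p=(np.clip((p[175:220,180:240,::-1]/255)**.6*255,0,255)).astype('uint8')
cv2.imwrite('pics/st4.png',cv2.resize(p,None,fx=12,fy=12,interpolation=cv2.INTER_CUBIC))
for c in('stamped_crate','plain_crate'): print(c,[(r['p'],r['bbox']) for r in manip.look_for('scene',c)])
E
```

```text
clock: 5.25
eef_pos: [371.5, -234.1, 201.4]
eef_rot: [-3.141, 0.001, -3.063]
wrist_force: [0.8, -0.5, -0.1]
finger_gap: 46.9
[-6.45938081e-01  5.29632988e-02  1.82122192e+00  3.13982474e-04
  1.26640021e+00 -2.29581879e+00]
stamped_crate [(0.69, [283.2, 224.7, 324.4, 284.4])]
plain_crate [(0.63, [192.8, 180.7, 232.4, 212.8])]
```

View pics/st4.png

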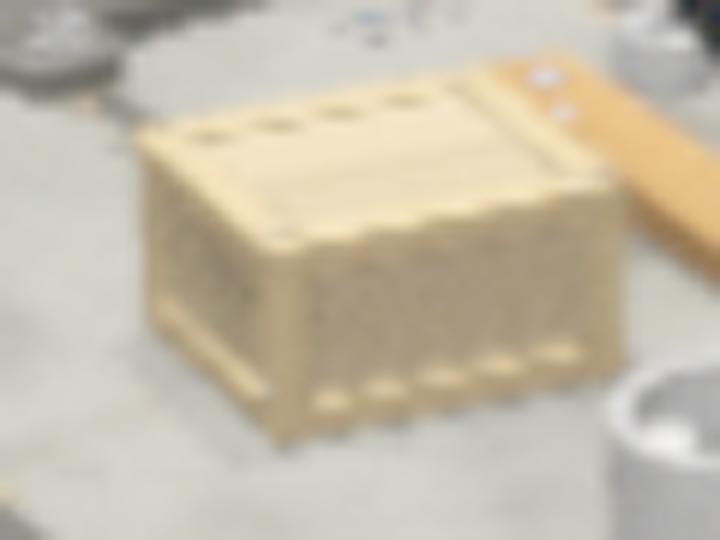

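View pics/top4.png

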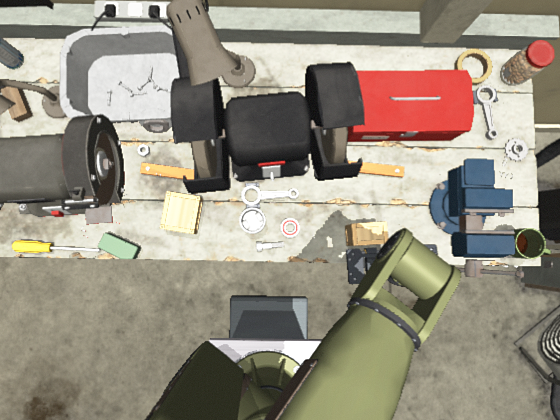

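In the brighter picture the left crate's underside shows darker patches at about (170–255, 200–310). That is ambiguous, so I'll compare after tipping the right crate (top view 367,232).

```bash
python3 -m inch '{"grip":[0,0,0,0,0,0],"travel":[[0,-2.3,0],[0,-2.3,-4],[0,-2.3,-8],[0,-2.3,-11],[0,-2.3,-11],[0,-2.3,-11]],"turn":[[0,0,0],[0,0,0],[0,0,0],[0,0,0],[0,0,0],[0,0,0]]}' && python3 -m inch '{"grip":[0,0,0,0,0,0,0,0,0,0],"travel":[[1.5,0.1,0],[2.5,0.2,0],[3.3,0.3,0],[3.8,0.3,0],[4.3,0.3,0],[4.8,0.4,0],[5.3,0.4,0],[5.8,0.5,0],[6.3,0.5,0],[6.3,0.5,0]],"turn":[[0,0,0],[0,0,0],[0,0,0],[0,0,0],[0,0,0],[0,0,0],[0,0,0],[0,0,0],[0,0,0],[0,0,0]]}'; python3 - <<'E'
from h import *
p,d=snap('scene','scene5'); cv2.imwrite('pics/s5c.png',cv2.resize(p[190:330,240:410,::-1],None,fx=4,fy=4))
E
```

```text
clock: 6.2
eef_pos: [372.2, -255.1, 92.2]
eef_rot: [-3.141, 0.001, -3.064]
wrist_force: [1.0, -0.0, 0.3]
finger_gap: 46.9
clock: 7.45
eef_pos: [435.5, -250.1, 92.1]
eef_rot: [-3.141, 0.001, -3.063]
wrist_force: [-0.9, -0.7, -0.2]
finger_gap: 46.9
```

View pics/s5c.png

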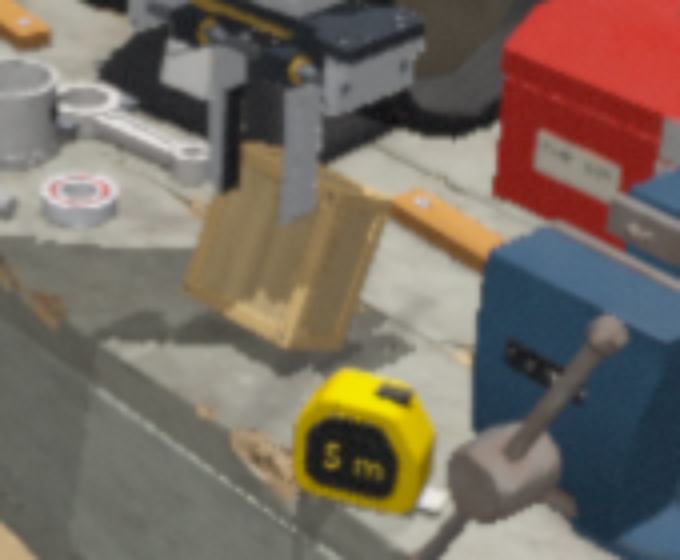

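The right crate is tilted on its far edge (crop 185–390, 145–350) and clear of the tape measure.

```bash
python3 -m inch '{"grip":[0,0,0,0,0,0,0,0],"travel":[[0.4,0,0],[0.8,0.1,0],[1.2,0.1,0],[1.6,0.1,0],[2,0.2,0],[2,0.2,0],[2,0.2,0],[2,0.2,0]],"turn":[[0,0,0],[0,0,0],[0,0,0],[0,0,0],[0,0,0],[0,0,0],[0,0,0],[0,0,0]]}' && python3 -m inch '{"grip":[0,0,0,0,0,0],"travel":[[-3,0,3],[-5,1,8],[-5,5,11],[-5,10,11],[-5,15,11],[-5,15,11]],"turn":[[0,0,0],[0,0,0],[0,0,0],[0,0,0],[0,0,0],[0,0,0]]}'; python3 - <<'E'
from h import *
p,d=snap('scene','scene6'); snap('top','top6')
g=(np.clip((p[:,:,::-1]/255)**.6*255,0,255)).astype('uint8')
a=cv2.resize(g[175:220,180:240],None,fx=6.5,fy=6.5,interpolation=2);b=cv2.resize(g[220:290,280:350],(390,390),interpolation=2)
o=np.zeros((390,790,3),'uint8');o[:a.shape[0],:390]=a[:390,:390];o[:,400:]=b
cv2.imwrite('pics/st6.png',o)
for c in('stamped_crate','plain_crate'): print(c,[(r['p'],r['bbox']) for r in manip.look_for('scene',c)])
E
```

```text
clock: 8.5
eef_pos: [455.2, -248.1, 92.1]
eef_rot: [-3.141, 0.001, -3.063]
wrist_force: [0.1, -0.0, -0.4]
finger_gap: 46.9
clock: 9.25
eef_pos: [405.1, -95.9, 202.4]
eef_rot: [-3.141, 0.002, -3.06]
wrist_force: [1.8, 0.0, 0.7]
finger_gap: 47.1
stamped_crate [(0.86, [299.1, 231.8, 348.1, 274.6])]
plain_crate [(0.96, [194.6, 179.9, 231.5, 211.0])]
```

View pics/st6.png

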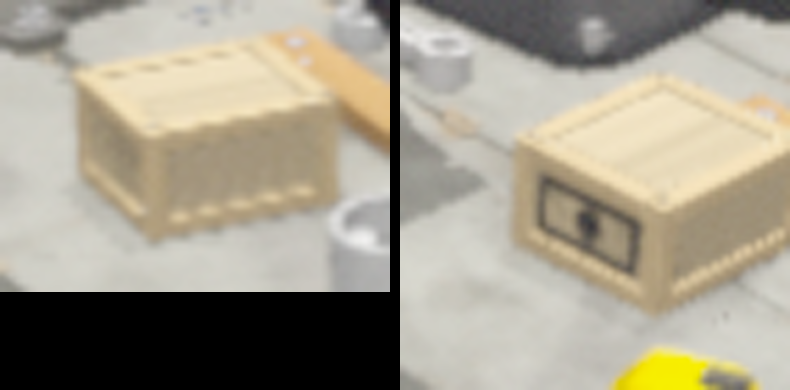

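View pics/top6.png

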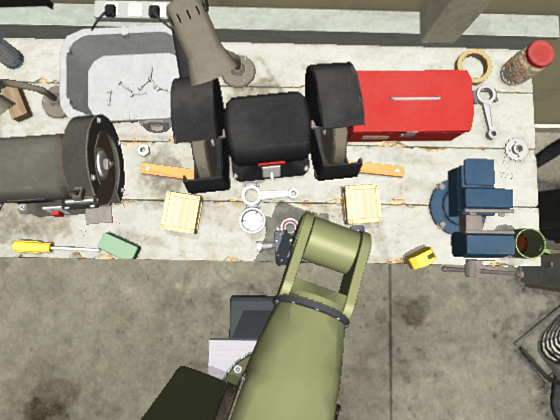

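The right crate carries the stamp: a frame with a dot at crop (540–640, 180–275). The left one is blank. Next I measure the right crate's and batten's poses.

```bash
cat > fit.py <<'E'
from h import *
import sys
from scipy import ndimage
v,u=np.mgrid[0:420,0:560]
def big(m):
    l,n=ndimage.label(m); return l==1+np.argmax(ndimage.sum(m,l,range(1,n+1)))
def crate(T,xr=(440,640),yr=(-330,-180)):
    m=(T[...,2]>45)&(T[...,2]<66)&(T[...,0]>xr[0])&(T[...,0]<xr[1])&(T[...,1]>yr[0])&(T[...,1]<yr[1])
    m=big(m); r=cv2.minAreaRect(T[m][:,:2].astype(np.float32)); return m,r
def edges(T,m):
    out={}
    for nm,f in(('near',np.min),('far',np.max)):
        q=np.array([(T[m&(u==c)][:,1].mean(),f(T[m&(u==c)][:,0])) for c in np.unique(u[m])[3:-3]])
        k=np.polyfit(q[:,0],q[:,1],1); out[nm]=(round(np.degrees(np.arctan(k[0])),2),np.round(k,3))
    return out
E
python3 - <<'E'
from fit import *
T=world('top',np.load('pics/top6.npy')); S=world('scene',np.load('pics/scene6.npy'))
m,r=crate(T); print('R',r,edges(T,m),np.median(T[m][:,2]))
m,r=crate(T,(400,600),(180,330)); print('L',r,edges(T,m))
for cn,f,W in(('top','top6',T),('scene','scene6',S),('top','top0',world('top',np.load('pics/top0.npy')))):
    hsv=cv2.cvtColor(cv2.imread(f'pics/{f}.png'),cv2.COLOR_BGR2HSV)
    for nm,y0,y1 in(('L',150,380),('R',-400,-200)):
        m=(hsv[...,1]>110)&(hsv[...,0]<25)&(W[...,2]>8)&(W[...,2]<24)&(W[...,0]>570)&(W[...,0]<660)&(W[...,1]>y0)&(W[...,1]<y1)
        m=big(m); P=W[m]; r=cv2.minAreaRect(P[:,:2].astype(np.float32)); print(cn,nm,len(P),np.round(r[0],1),np.round(r[1],1),round(r[2],2),P.min(0).round(),P.max(0).round())
        c=P[:,:2].mean(0); w,V=np.linalg.eigh(np.cov(P[:,:2].T)); print('  mean',c,'pca deg',np.degrees(np.arctan(V[0,1]/V[1,1])))
E
```

```text
R ((519.7893676757812, -245.03738403320312), (100.27509307861328, 90.63458251953125), 4.5899271965026855) {'near': (np.float64(-4.76), array([-8.30000e-02,  4.50239e+02])), 'far': (np.float64(-5.39), array([-9.40000e-02,  5.45248e+02]))} 55.41249242866388
L ((488.51849365234375, 237.54727172851562), (91.50130462646484, 100.10189819335938), 81.80364990234375) {'near': (np.float64(-2.18), array([-3.8000e-02,  4.5087e+02])), 'far': (np.float64(-1.78), array([-3.10000e-02,  5.42196e+02]))}
top L 524 [603.6 285.6] [147.   29.9] 83.75 [585. 213.   8.] [625. 360.  24.]
  mean [603.47546945 285.37295083] pca deg 6.126892557740479
top R 412 [ 619.9 -305.2] [119.   29.1] 84.97 [ 600. -365.    8.] [ 636. -245.   23.]
  mean [ 618.70443724 -304.3108026 ] pca deg 4.395694490050847
scene L 193 [598.7 264.1] [178.3  36.2] 83.16 [574. 175.   8.] [624. 353.  19.]
  mean [594.86652281 250.03430616] pca deg 8.724529856258497
scene R 112 [ 624.2 -247.5] [83.2 31.3] 81.79 [ 605. -287.    9.] [ 642. -208.   19.]
  mean [ 622.54955704 -254.99527889] pca deg 24.256018130810165
top L 523 [604.1 285.6] [147.4  30.1] 83.54 [584. 213.   9.] [625. 359.  24.]
  mean [603.47865775 285.13831022] pca deg 6.187136190454233
top R 411 [ 619.5 -305.7] [119.3  28.3] 85.45 [ 602. -366.    9.] [ 637. -245.   23.]
  mean [ 618.83194578 -304.1275282 ] pca deg 4.240628211817281
```

```bash
python3 -m inch '{"grip":[0,0,0,0,0,0,0,0,0],"travel":[[0.5,-4,0],[1,-8,0],[1.5,-11,0],[1.5,-14.2,0],[1.5,-14.2,-4],[1.5,-14.2,-9],[1.5,-14.2,-14],[1.5,-14.2,-17.5],[1.5,-14.2,-17.5]],"turn":[[0,0,-3],[0,0,-6],[0,0,-9.5],[0,0,-9.5],[0,0,-9.5],[0,0,-9.5],[0,0,-9.5],[0,0,-9.5],[0,0,-9.5]]}'; python3 - <<'E'
from fit import *
T=world('top',np.load('pics/top0.npy')); S=world('scene',np.load('pics/scene6.npy'))
for n,W in(('top',T),('scene',S)):
  P=W[np.isfinite(W[...,0])]; 
  for y in range(-230,-170,10):
    k=P[(P[:,1]>y)&(P[:,1]<=y+10)&(P[:,2]>18)&(P[:,2]<75)&(P[:,0]>585)&(P[:,0]<680)]
    if len(k): i=k[:,0].argmin(); print(n,y,len(k),'minx',k[i].round(),'minz',k[:,2].min().round())
E
```

```text
clock: 10.58
eef_pos: [418.7, -241.0, 25.1]
eef_rot: [3.14, -0.004, 3.052]
wrist_force: [-0.4, -0.9, 0.7]
finger_gap: 47.2
top -220 3 minx [ 638. -217.   18.] minz 18.0
top -200 6 minx [ 626. -191.   72.] minz 69.0
top -190 1 minx [ 626. -188.   73.] minz 73.0
scene -220 1 minx [ 633. -217.   19.] minz 19.0
scene -210 7 minx [ 616. -201.   74.] minz 65.0
scene -200 73 minx [ 620. -191.   69.] minz 42.0
scene -190 9 minx [ 614. -181.   73.] minz 43.0
scene -180 9 minx [ 613. -179.   72.] minz 55.0
```

```bash
python3 -m inch '{"grip":[0,0,0,0,0,0,0,0,0,0],"travel":[[1.5,-0.1,0],[3,-0.2,0],[3.5,-0.3,0],[4,-0.3,0],[4.4,-0.4,0],[4.8,-0.4,0],[5.2,-0.4,0],[5.6,-0.5,0],[6,-0.5,0],[6,-0.5,0]],"turn":[[0,0,0],[0,0,0],[0,0,0],[0,0,0],[0,0,0],[0,0,0],[0,0,0],[0,0,0],[0,0,0],[0,0,0]]}'; python3 - <<'E'
from fit import *
p,d=snap('top','top7'); T=world('top',d); m,r=crate(T); print(r,m.sum(),edges(T,m))
p,d=snap('scene','scene7'); cv2.imwrite('pics/s7c.png',cv2.resize(p[190:330,240:410,::-1],None,fx=4,fy=4))
E
```

```text
clock: 11.82
eef_pos: [479.3, -246.2, 25.1]
eef_rot: [3.14, -0.002, 3.051]
wrist_force: [0.3, 0.1, 0.1]
finger_gap: 47.1
((556.3699340820312, -254.78646850585938), (90.11631774902344, 69.21863555908203), 86.031494140625) 459 {'near': (np.float64(-42.68), array([ -0.922, 321.807])), 'far': (np.float64(2.9), array([5.10000e-02, 6.01782e+02]))}
```

View pics/s7c.png

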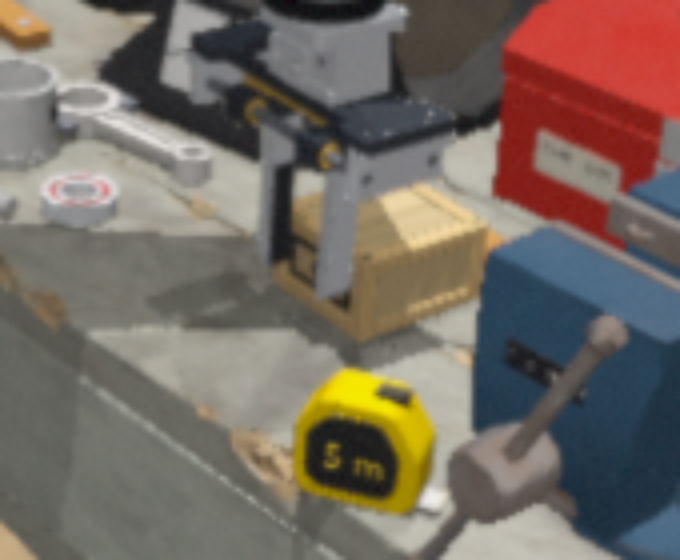

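View pics/top7.png

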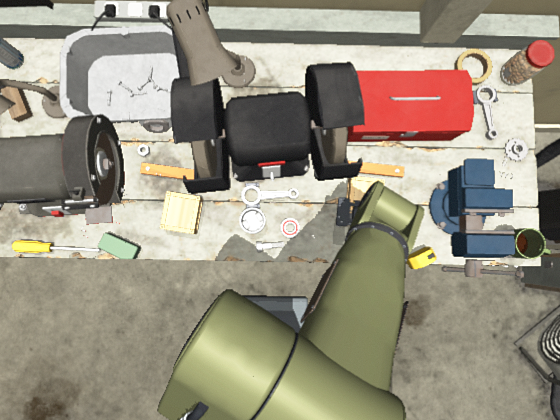

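The crate has squared up to about -4° with both fingers on its underside (crop 265–350, 150–295). Its far edge is at about x=589, roughly 20 mm short of the batten. Continuing while watching the force.

```bash
python3 -m inch '{"grip":[0,0,0,0,0],"travel":[[0.4,0,0],[0.8,-0.1,0],[1.2,-0.1,0],[1.6,-0.2,0],[1.6,-0.2,0]],"turn":[[0,0,0],[0,0,0],[0,0,0],[0,0,0],[0,0,0]]}'; python3 -m inch '{"grip":[0,0],"travel":[[0.2,0,0],[0.2,0,0]],"turn":[[0,0,0],[0,0,0]]}';python3 - <<'E'
from fit import *
p,d=snap('top','top8'); T=world('top',d); m,r=crate(T); print(r,m.sum(),edges(T,m))
p,d=snap('scene','scene8'); cv2.imwrite('pics/s8c.png',cv2.resize(p[190:330,240:410,::-1],None,fx=4,fy=4))
E
```

```text
clock: 12.55
eef_pos: [495.6, -248.2, 25.1]
eef_rot: [3.14, -0.002, 3.052]
wrist_force: [-0.1, -0.2, 0.6]
finger_gap: 47.0
clock: 12.8
eef_pos: [497.8, -248.3, 25.1]
eef_rot: [3.14, -0.001, 3.052]
wrist_force: [-0.5, 0.5, -0.6]
finger_gap: 46.8
((583.761962890625, -237.24697875976562), (41.967689514160156, 90.341064453125), 52.00595474243164) 348 {'near': (np.float64(-47.53), array([ -1.092, 299.542])), 'far': (np.float64(-18.6), array([-3.37000e-01,  5.19914e+02]))}
```

View pics/s8c.png

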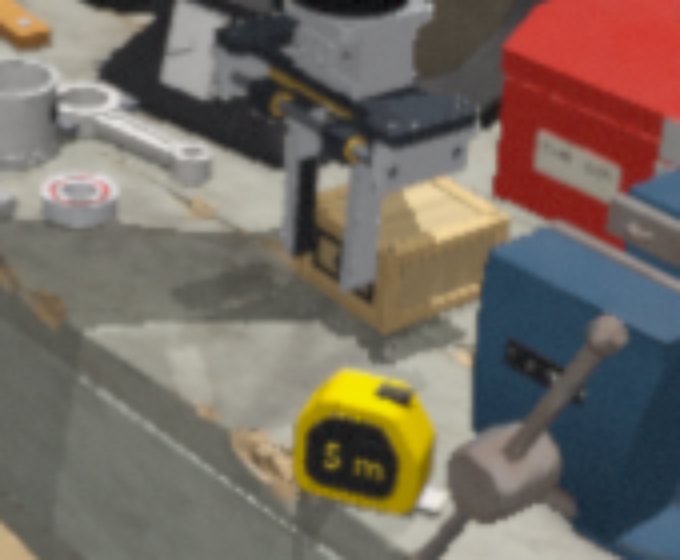

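The crate is still moving freely, with no contact force yet. Continuing in 2 mm steps.

```bash
for i in 1 2; do python3 -m inch '{"grip":[0,0],"travel":[[0.2,0,0],[0.2,0,0]],"turn":[[0,0,0],[0,0,0]]}'|grep -E "pos|force"; done
```

```text
eef_pos: [498.3, -248.3, 25.2]
wrist_force: [-15.1, 0.4, 8.7]
eef_pos: [498.3, -248.3, 25.2]
wrist_force: [-19.5, -0.4, 12.2]
```

```bash
python3 -m inch '{"grip":[0,0,0],"travel":[[0.3,0,0],[0.4,0,0],[0.4,0,0]],"turn":[[0,0,0],[0,0,0],[0,0,0]]}'; python3 -m inch '{"grip":[0,0,0,0,0,0,0,0,0,0],"travel":[[-0.5,0,0],[-1.5,0.2,0],[-4,0.4,0],[-8,0.5,0],[-9,0.5,5],[-9,0.5,10],[-11,5,15],[-13,10,17],[-15,15,17],[-15,15,17]],"turn":[[0,0,0],[0,0,0],[0,0,0],[0,0,0],[0,0,0],[0,0,0],[0,0,0],[0,0,0],[0,0,0],[0,0,0]]}';python3 - <<'E'
from fit import *
p,d=snap('top','top9'); T=world('top',d); m,r=crate(T); print(r,m.sum(),edges(T,m))
hsv=cv2.cvtColor(p,cv2.COLOR_RGB2HSV)
mL,rL=crate(T,(400,600),(180,330)); print('L',rL)
a=cv2.resize(p[140:230,310:430,::-1],None,fx=6,fy=6,interpolation=2); cv2.imwrite('pics/t9c.png',a)
p,d=snap('scene','scene9'); cv2.imwrite('pics/s9c.png',cv2.resize(p[190:330,240:410,::-1],None,fx=4,fy=4))
cv2.imwrite('pics/s9d.png',p[:,:,::-1])
S=world('scene',d); m,r=crate(S); print('scene',r,np.median(S[m][:,2]))
E
```

```text
clock: 13.78
eef_pos: [498.2, -248.3, 25.2]
eef_rot: [3.138, -0.02, 3.052]
wrist_force: [-37.3, 0.6, 23.6]
finger_gap: 46.6
clock: 15.02
eef_pos: [347.4, -96.3, 195.7]
eef_rot: [3.139, -0.017, 3.055]
wrist_force: [-0.2, -0.6, -0.4]
finger_gap: 47.2
((559.9855346679688, -256.18072509765625), (91.02256774902344, 100.74456024169922), 84.7432632446289) 1225 {'near': (np.float64(5.13), array([9.00000e-02, 5.33184e+02])), 'far': (np.float64(-11.44), array([-2.02000e-01,  5.51498e+02]))}
L ((488.7018127441406, 237.76344299316406), (91.32720184326172, 100.39259338378906), 81.82316589355469)
scene ((557.0355834960938, -257.4630126953125), (95.33208465576172, 107.59956359863281), 83.91978454589844) 52.97175285964971
```

View pics/s9c.png

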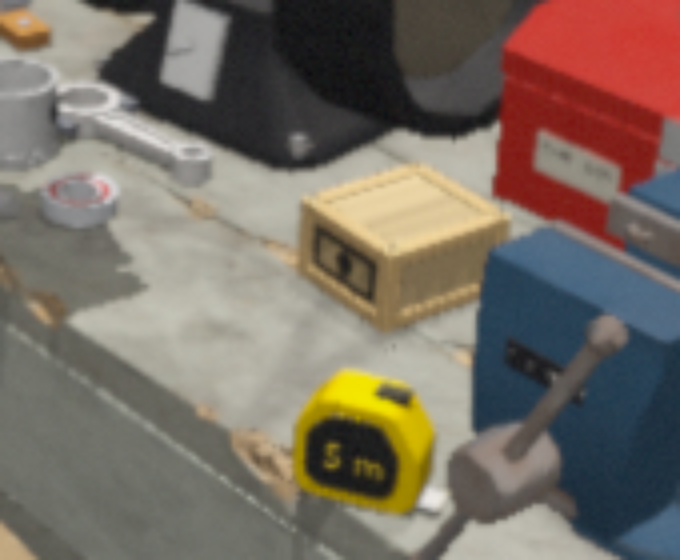

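View pics/t9c.png

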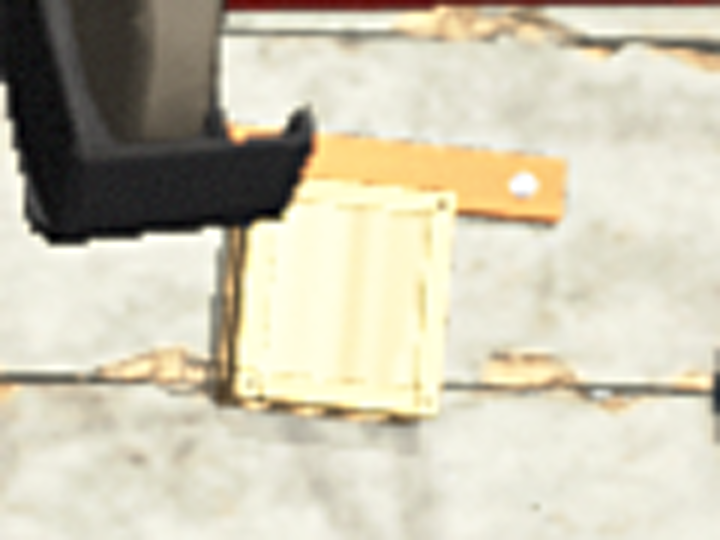

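View pics/scene9.png

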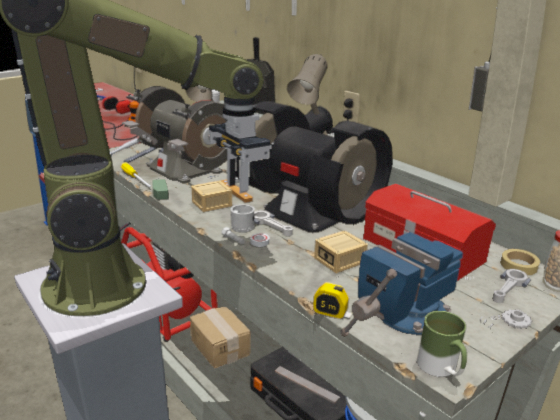

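The stamped crate lies flat with its stamp facing the robot (scene crop 315–375, 225–300). In the top crop its far edge (y≈185–200) sits on the batten line. It fits centre (560,-256) and yaw -5.2°, which puts its far-face centre at x≈610 against the batten's near face at about 608.5, yaw about -4.7°. The plain crate hasn't moved since it fell. Last, a check on the bystanders, then I hand in.

```bash
python3 - <<'E'
import numpy as np
from h import *
for n in('piston','ball_bearing','bolt_a','con_rod','tape_measure','buff_compound'): 
    r=manip.look_for('scene',n); print(n,[(x['p'],x['bbox']) for x in r[:1]])
a=cv2.imread('pics/scene0.png').astype(int);b=cv2.imread('pics/scene9.png').astype(int)
for nm,(x0,y0,x1,y1) in dict(tape=(313,282,350,320),rod=(262,212,294,233),comp=(152,180,170,200),bearing=(249,233,271,247),bolt=(222,229,246,244),piston=(230,205,256,230)).items():
    print(nm,np.abs(a-b)[y0:y1,x0:x1].mean().round(1))
print(manip.read_state()['wrist_force'],manip.sign_off())
E
```

```text
piston [(0.8, [226.4, 205.8, 255.1, 234.0])]
ball_bearing [(0.7, [249.5, 231.4, 267.3, 248.2])]
bolt_a [(0.52, [220.9, 226.6, 244.9, 246.5])]
con_rod [(0.89, [254.4, 212.4, 288.0, 234.5])]
tape_measure [(0.55, [312.8, 285.7, 350.2, 321.0])]
buff_compound [(0.67, [152.6, 180.6, 169.3, 199.5])]
tape 2.8
rod 2.5
comp 2.2
bearing 25.1
bolt 22.9
piston 2.5
the job is handed in; nothing more can be done
[-0.03348305 -0.58356561 -0.57238347] None
```

The job is done and handed in at about 15 s on the robot's clock. Both crates were tipped onto their backs with the fingertips. The right one turned out to be the stamped one, and I pushed it straight on against the right batten. The plain crate lies where it fell.

**Last checks**
- **Stamped crate:** it lies flat with the stamp facing the robot, yaw -5.2° against about -4.7° for the batten. Its far end measured at x≈610, and the batten's near face at about 608.5. These agree within the 2 mm calibration. The crate stopped firmly there, with about 37 N along the push and 44 N in all at the wrist.
- **Plain crate:** no measurable movement since it fell, less than 0.3 mm in the fit.
- **Robot:** the gripper was clear of everything, with about zero wrist force.
- **Other items:** all six were detected. The before-and-after pictures match for the tape measure, connecting rod, compound and piston.
- **One check that disagreed:** the bearing and bolt patches differ in brightness. I put that down to the arm's shadow falling on them, and their detected positions look unchanged. The gripper only passed well above them, but I did not measure them again separately.

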